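# Clamp a cut length of hanging rail in the pipe vice

## Robot

A 6-joint arm with a two-finger parallel gripper is mounted at the origin on a cart in front of the work surface, level with it; the furniture and walls round the work are solid. World frame = base frame: x ahead of the robot, y to its left, z up, the work surface at z = 0. Lengths are in m, angles in rad, forces in N, time in s.
With the tool pointing down it reaches from about 0.35 to 0.775 m from the base axis. Payload 7.3 kg.
Tool frame: the origin (TCP) lies at the very end of the fingers, on their centre line; the grasp point (between the pads) lies 19 mm behind it; z points along the fingers, y is the direction in which the jaws open and shut (so a half turn about z gives the same grasp; the last joint's range is limited). The gripper opens to 92 mm and grips with 3 to 60 N. Pads are 19 mm wide; open, the fingers measure 130 mm over their backs; the gripper's body (75 mm by 190 mm) begins 47 mm behind the grasp point.
Start: joints at [-1.286, 0.342, 1.524, -0, 1.275, -0.146], TCP at [0.219, -0.477, 0.227] pointing down, gripper open.
Joint ranges: [-2.53, 2.53], [-0.77, 2.02], [0.04, 2.7], [-1, 4.14], [0.28, 2.66], [-3.11, 3.11]. Speed limits (rad/s): [2.57, 2.57, 3.14, 3.14, 3.14, 3.14].

## Interface

Orientations are given as [roll, pitch, yaw] about the fixed x, y, z axes, in that order (R = Rz(yaw) Ry(pitch) Rx(roll)).
In Python, from cell import observe, read_camera, camera_info, hand_in gives the robot as it stands.
- The arm moves only by the tool jog_arm, never from a script. Its argument "rows" is one flat list of numbers, 5 for each row, row after row: the finger opening in mm, from 0 to 91.8, then the shift along the tool's x, y, z in mm, then the turn about the tool's z in degrees. In form: [gripper, tx, ty, tz, roll, gripper, tx, ty, tz, roll, ...]. A call has 1 to 20 rows; each row shifts and turns the commanded pose from where the row before left it, along the tool's axes as they then stand; what a row does not reach is not made up. A row lasts 1/10 s, in which the tool goes at most 50 mm and 8.59 degrees, less where a joint would pass 70% of its speed; a pose out of reach is approached as far as the arm can. A call with a gripper value outside its range is refused whole. The fingers move at their own pace and stop on an object; "grip_force" is the grip in N (left out, the last holds). Time passes only in rows, so rows that do not move let the fingers close. It gives the time, the measured TCP pose, the force and the opening at its end, in the units of the state.
- observe(): the state, without advancing time (a new reading comes with each control period).
- read_camera(name): name is "scene" or "side" or "wrist"; returns (picture, depth): 400x640x3 uint8, red, green, blue; 400x640 float32, m along the optical axis (not along the pixel's ray), 0 where there is no reading.
- camera_info(name): a dict with "fx", "fy", "cx", "cy" (pixels), "extrinsics" (4x4, takes a point from camera to world coordinates); the wrist camera has in their place "tool_from_camera" (4x4, takes a point from camera to tool coordinates, whose origin is the TCP and whose axes are the flange's). Camera axes: x right, y up, looking along -z (the intrinsics and any distortion apply to the point x, -y, -z); pixel columns grow to the right and rows downward; lengths in m; the calibration is good to about 2 mm. A picture is of the moment at which its call begins: read the wrist's pose just before it. camera_info takes no time and is no camera call.
- hand_in(): hands the job in, once; it reports no verdict.
The state is a dict: "time": time; "qpos": joint angles; "qvel": joint speeds; "joint_efforts": joint torques, N m; "tool_pos": TCP position; "tool_rot": TCP orientation; "contact_force": force on the tool from outside, world axes, zero at the start; "torque": the same for the moment, N m; "opening": finger opening in m.
Only numpy, scipy, OpenCV 4.12 (cv2) and the standard library are available. Lean on these libraries where they do the work, as an engineer would, in place of code of your own. Each camera call takes 0.05 s, during which the arm holds its last target. There are 200 camera calls.

## Task

A new hanging rail for the laundry has just been cut and its end must be deburred: slide the loose aluminium tube through the pipe vice from the left, so that it lies in the lower jaw and on the pipe rest with 7 to 8 cm standing out to the right of the jaw, and let go of it. Then wind the T-handle clockwise, half turn by half turn, until the upper jaw grips the tube firmly, but stop soon after it bites: the tube is thin and must not be crushed. Leave the small things that lie about where they are.

Things in the scene. Friction and masses are not known exactly. Their poses are not given: they have to be found in the camera images.
- vise: Grey cast yoke pipe vice, fixed on a board 150 x 236 x 18 mm. Origin on the worktop below the middle of the jaws, z up; y is the line of the clamped tube (+y to the left and the pipe rest), x across it. Over the lower jaw stands a yoke: columns 62 mm apart inside, bridge from z = 146 mm, its boss up to 183 mm. The tube goes in from the left along -y, between the columns, below the upper jaw.
- jaw_seat (a point): Middle of the lower jaw, on the axis that a tube lying in it has: 85 mm above the vice's origin. The lower jaw is a rubber-lined 90 degree V, open upward, 50 mm long along y (25 mm to either side of this point). Axes as the vice's.
- pipe_rest (a point): Middle of the pipe rest, a second V of the same height, 12 mm long along y, 105 mm to the left (+y) of the jaw's middle; the point lies on the axis of a tube lying in it.
- upper_jaw: Steel block, 50 x 40 x 28 mm, rubber-lined below, sliding down in the yoke 8 mm for each clockwise turn of the T-handle. Origin where its underside meets the tube's top; 8 to 12 mm above a tube in the V at the start. After touching, its pressure rises by about 60 N per 10 degrees of turn. 80 to 300 N is right, 150 to 200 N a good firm grip; more than 300 N crushes the tube.
- screw_head (a point): Middle of the T-handle, where the screw's upright axis crosses the bar's axis; about 219 mm above the worktop at the start, 4 mm lower after each clockwise half turn. The screw's head round it is 29 mm across and reaches 13 mm above this point.
- bar_end (a point): Middle of one of the bar's two ball ends (19 mm across), 68 mm from the screw's axis; the other lies opposite. The bar is level, round, 12 mm thick, and stays where left. Clockwise from above closes the jaw. 55 mm from the axis it takes a sideways push of about 6.5 N to turn while the jaw is free (about 4 N stays on when one stops), and about 2.3 N more per 100 N of pressure on the tube.
- rail_tube: Loose bright aluminium tube, 25 mm in diameter, 300 mm long, 0.12 kg, thin-walled, lying on the worktop. Origin in its middle on its axis; its y axis runs along the tube. Both ends are alike.
- tube_end (a point): Middle of one end of the tube, 150 mm from its origin along its own -y.
- tape_measure: Bystander: tape measure, 33 x 72 x 66 mm; origin at its underside.
- marker: Bystander: marker pen, 17 x 135 x 16 mm, lying; origin at its underside.
- spanner: Bystander: open spanner, 26 x 155 x 9 mm, lying flat; origin at its underside.
- nail_brush: Bystander: brush, 30 x 85 x 23 mm; origin at its underside.
- torch: Bystander: pocket torch, 33 x 99 x 33 mm, lying; origin at its underside.
- tape_roll: Bystander: roll of black tape, 62 mm across, 19 mm high, lying flat; origin at its underside.

How it is judged:
By the outcome, as a careful person would: the job done as asked, in the order asked, and still so for the second after the job is handed in, with the robot touching nothing.
It also fails if it takes over 72 s, if anything falls off the work surface, if the arm or the gripper's body presses on something with over 40 N, if the wrist force passes 120 N, or if a joint passes its speed limit or range.

## Working session

There is one attempt and no reset: what is moved stays moved. The work goes in short steps, Python scripts to look and compute and a tool call to move; the robot and the scene stay as the last step left them, time stands still between calls to the robot, and variables do not carry over. Pictures are saved under pics/ and viewed, about 8 in all and at most 12, crops included, and the job is handed in when it is done.

Besides the shell and the picture viewer there is one more tool, called after "Request:" as name(argument=value, ...), one argument or row to a line, values as JSON. jog_arm: Moves the arm, as the interface text tells. Its arguments: {"type":"object","properties":{"rows":{"type":"array","items":{"type":"number"}},"grip_force":{"type":"number"}},"required":["rows"]}

```bash
mkdir -p pics; cat > h.py <<'E'
import numpy as np, cv2
from cell import observe, read_camera, camera_info, hand_in
from scipy.spatial.transform import Rotation as R
def snap(n):
    s=observe(); im,d=read_camera(n); i=camera_info(n)
    if n=="wrist":
        T=np.eye(4); T[:3,3]=s["tool_pos"]; T[:3,:3]=R.from_euler("xyz",s["tool_rot"]).as_matrix(); E=T@np.array(i["tool_from_camera"])
    else: E=np.array(i["extrinsics"])
    return im,d,i,E
def P(d,i,E,u,v,dd=None):
    z=d[int(v),int(u)] if dd is None else dd
    p=np.array([(u-i["cx"])/i["fx"]*z,-(v-i["cy"])/i["fy"]*z,-z,1]); return (E@p)[:3]
def cloud(d,i,E):
    v,u=np.mgrid[:d.shape[0],:d.shape[1]]
    p=np.stack([(u-i["cx"])/i["fx"]*d,-(v-i["cy"])/i["fy"]*d,-d,np.ones_like(d)],-1)
    return (p@E.T)[...,:3]
def save(n,im): cv2.imwrite("pics/"+n+".png",cv2.cvtColor(im,cv2.COLOR_RGB2BGR))
E
python3 - <<'E'
from h import *
for n in("scene","side"):
    im,d,i,E=snap(n); save(n+"0",im); np.savez("pics/"+n+"0",im=im,d=d,E=E); print(n,{k:(v if np.isscalar(v) else np.array(v).round(3).tolist()) for k,v in i.items()})
s=observe(); print(s)
E
```

```text
scene {'fx': 487.7029339491111, 'fy': 487.7029339491111, 'cx': 320.4199599116149, 'cy': 197.46285501874047, 'extrinsics': [[0.868, 0.342, -0.36, -0.032], [-0.497, 0.617, -0.61, -0.911], [0.013, 0.709, 0.705, 1.212], [0.0, 0.0, 0.0, 1.0]]}
side {'fx': 380.2526790131532, 'fy': 380.2526790131532, 'cx': 321.8046657174461, 'cy': 195.47308205401526, 'extrinsics': [[0.98, 0.156, -0.125, 0.401], [-0.2, 0.729, -0.655, -0.72], [-0.011, 0.666, 0.746, 0.983], [0.0, 0.0, 0.0, 1.0]]}
{'time': 0.1, 'qpos': array([-1.28602326e+00,  3.42651756e-01,  1.52489895e+00,  4.16657295e-05,
        1.27539361e+00, -1.46022847e-01]), 'qvel': array([-0.00023401, -0.00021458, -0.00132135, -0.00095339,  0.00113462,
        0.00015207]), 'joint_efforts': array([ 2.00236376e-03, -4.32003558e+01, -2.44694799e+01,  7.20082107e-02,
        5.26959740e-02, -4.86080432e-05]), 'tool_pos': array([ 0.21915878, -0.47668445,  0.226123  ]), 'tool_rot': array([-3.14026118e+00, -2.36092925e-04,  4.30783604e-01]), 'contact_force': array([ 1.04250815, -0.59661404,  0.20279014]), 'torque': array([0.00859132, 0.0018747 , 0.00863207]), 'opening': 0.09176447117299097}
```

View pics/scene0.png

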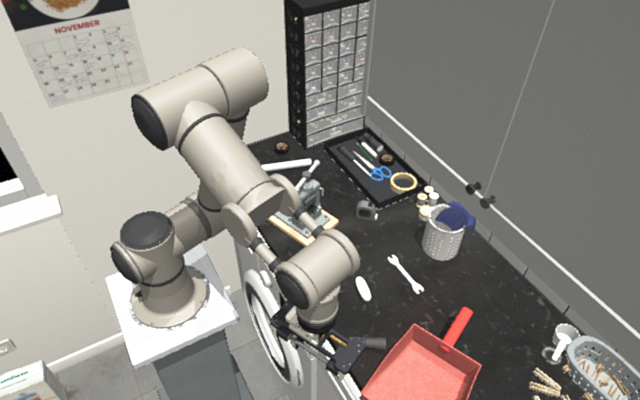

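View pics/side0.png

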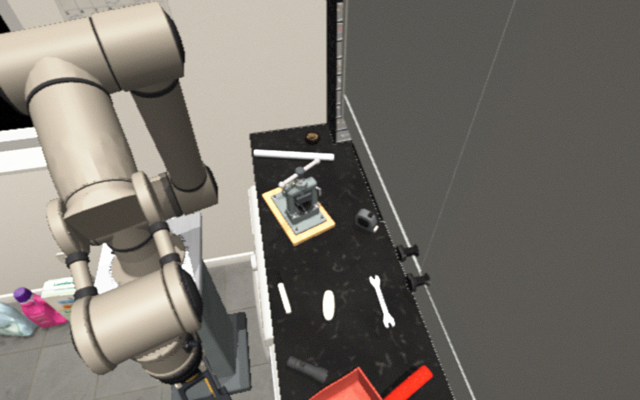

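The tube lies behind the vice (side view, 255,153 to 333,156), with the vice at about (300,205) and its T-bar from (282,183) to (318,163). Next I measure.

```bash
python3 - <<'E'
from h import *
z=np.load("pics/side0.npz"); i=camera_info("side"); d=z["d"];E=z["E"];im=z["im"]
C=cloud(d,i,E)
for n,u,v in [("tubeL",257,153),("tubeM",295,155),("tubeR",331,156),("bar1",283,182),("bar2",318,162),("head",300,172),("boardBL",264,188),("boardFL",294,240),("boardFR",334,225),("table",300,262),("roll",312,138),("tape",368,220)]: print(n,C[v,u].round(3))
a=cv2.resize(im[120:250,235:395],None,fx=5,fy=5,interpolation=cv2.INTER_CUBIC)[:600]
save("side0c",a)
# tube points
m=(C[...,2]>.008)&(C[...,2]<.035)&(im.min(2)>140); m[:140]=0;m[172:]=0;m[:,:245]=0;m[:,340:]=0
p=C[m]; c=p.mean(0); w,V=np.linalg.eigh(np.cov(p.T)); print(len(p),c,V[:,2],(p-c)@V[:,2].min() if 0 else (((p-c)@V[:,2]).min(),((p-c)@V[:,2]).max()),p[:,2].max())
E
```

```text
tubeL [0.366 0.39  0.018]
tubeM [0.505 0.346 0.02 ]
tubeR [0.635 0.309 0.023]
bar1 [0.433 0.018 0.224]
bar2 [0.544 0.077 0.223]
head [0.485 0.04  0.231]
boardBL [0.373 0.216 0.004]
boardFL [ 0.442 -0.035  0.017]
boardFR [0.577 0.002 0.01 ]
table [ 0.449 -0.105 -0.001]
roll [ 0.589  0.455 -0.001]
tape [ 0.676 -0.034  0.054]
467 [0.49913944 0.35031418 0.0204347 ] [-9.59893953e-01  2.80362097e-01  8.33167132e-04] (np.float64(-0.16717661255273394), np.float64(0.15212868117176925)) 0.030426739066884867
```

View pics/side0c.png

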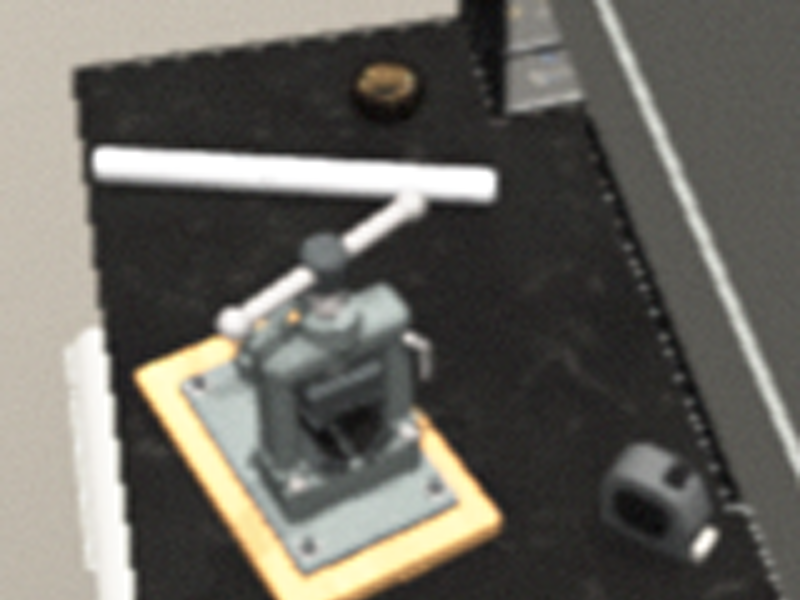

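Vice yaw comes out at about 15.3° and the screw axis near (0.488, 0.047). The tube centre is near (0.50, 0.35), lying almost along the vice's x. I'll write a row planner, then move above the vice for a close look.

```bash
cat >> h.py <<'E'
def plan(xyz,yawdeg,grip,n,ccw=None):
    """rows to bring the tool (pointing down) to world xyz, yaw; rounded, with residual fed back"""
    s=observe(); p=np.array(s["tool_pos"]); y=s["tool_rot"][2]; p0=p.copy(); y0=y
    dy=np.radians(yawdeg)-y; dy=(dy+np.pi)%(2*np.pi)-np.pi if ccw is None else dy+ccw*2*np.pi
    out=[]
    for k in range(1,n+1):
        t=p0+(np.array(xyz)-p0)*k/n; r=round(np.degrees(y-(y0+dy*k/n)),1)
        Rt=R.from_euler("xyz",[np.pi,0,y]).as_matrix(); q=np.round(Rt.T@(t-p)*1000,0 if k<n else 1)
        p=p+Rt@q/1000; y-=np.radians(r); out+=[grip,*[float(a) for a in q],float(r)]
    print(n,"rows:",str([int(a) if a==int(a) else a for a in out]).replace(" ",""))
E
python3 - <<'E'
from h import *
i=camera_info("wrist"); print(i["fx"],i["cx"],i["cy"],np.round(i["tool_from_camera"],3))
plan([.43,.03,.40],105,91.8,17)
E
```

```text
289.5622381408502 318.00630103248096 201.83689809678611 [[-0.     0.969  0.247  0.067]
 [ 1.    -0.     0.001  0.   ]
 [ 0.001  0.247 -0.969 -0.159]
 [ 0.     0.     0.     1.   ]]
17 rows: [91.8,24,-22,-10,-4.7,91.8,25,-20,-10,-4.7,91.8,27,-18,-11,-4.8,91.8,28,-15,-10,-4.7,91.8,30,-13,-10,-4.7,91.8,30,-11,-10,-4.7,91.8,32,-8,-11,-4.8,91.8,31,-5,-10,-4.7,91.8,33,-3,-10,-4.7,91.8,32,0,-10,-4.7,91.8,32,3,-11,-4.8,91.8,32,5,-10,-4.7,91.8,31,8,-10,-4.7,91.8,31,10,-10,-4.7,91.8,30,13,-10,-4.8,91.8,28,15,-11,-4.7,91.8,27.1,17.5,-9.9,-4.7]
```

```bash
python3 - <<'E'
from h import *
plan([.44,.13,.40],105,91.8,18)
E
```

```text
18 rows: [91.8,25,-26,-10,-4.5,91.8,27,-23,-9,-4.4,91.8,29,-21,-10,-4.5,91.8,31,-19,-10,-4.4,91.8,31,-17,-9,-4.5,91.8,33,-14,-10,-4.5,91.8,34,-11,-10,-4.4,91.8,35,-9,-9,-4.5,91.8,36,-6,-10,-4.5,91.8,35,-3,-10,-4.4,91.8,36,0,-9,-4.5,91.8,36,2,-10,-4.4,91.8,35,5,-10,-4.5,91.8,35,8,-9,-4.5,91.8,35,11,-10,-4.4,91.8,33,13,-10,-4.5,91.8,32,16,-9,-4.5,91.8,31.3,17.8,-9.9,-4.4]
```

Request:
jog_arm(
  rows=[91.8,25,-26,-10,-4.5,91.8,27,-23,-9,-4.4,91.8,29,-21,-10,-4.5,91.8,31,-19,-10,-4.4,91.8,31,-17,-9,-4.5,91.8,33,-14,-10,-4.5,91.8,34,-11,-10,-4.4,91.8,35,-9,-9,-4.5,91.8,36,-6,-10,-4.5,91.8,35,-3,-10,-4.4,91.8,36,0,-9,-4.5,91.8,36,2,-10,-4.4,91.8,35,5,-10,-4.5,91.8,35,8,-9,-4.5,91.8,35,11,-10,-4.4,91.8,33,13,-10,-4.5,91.8,32,16,-9,-4.5,91.8,31,18,-10,-4.4,91.8,0,0,0,0,91.8,0,0,0,0],
)

```text
time: 2.1
tool_pos: [0.4401, 0.1297, 0.4001]
tool_rot: [-3.14, 0.0, 1.833]
contact_force: [-0.8, -0.2, -0.3]
opening: 0.0921
```

```bash
python3 - <<'E'
from h import *
im,d,i,E=snap("wrist"); np.savez("pics/w1",im=im,d=d,E=E)
save("w1",im); print(observe()["tool_pos"],observe()["tool_rot"])
E
```

```text
[0.43993059 0.12907369 0.40007045] [-3.14001476e+00  3.44666673e-04  1.83191660e+00]
```

View pics/w1.png

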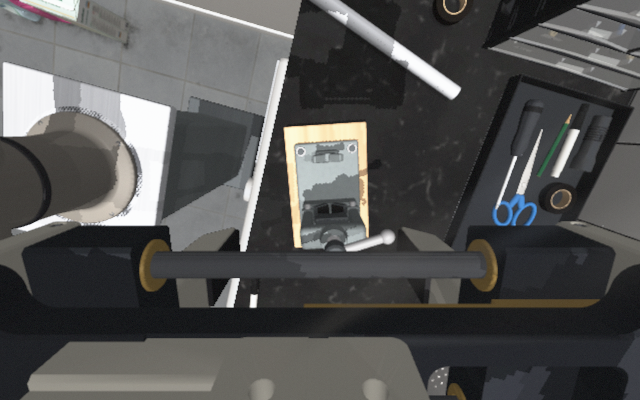

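The wrist picture shows the tube from about (310,0) to its right end at (455,92). It also shows the board's far corners (285,127) and (366,122), the pipe rest (327,156), the screw head (335,242) and a bar end (389,237).

```bash
python3 - <<'E'
from h import *
z=np.load("pics/w1.npz"); i=camera_info("wrist"); d=z["d"];E=z["E"];im=z["im"]; C=cloud(d,i,E)
def onz(u,v,h):
    a=P(None,i,E,u,v,1.0)-E[:3,3]; return E[:3,3]+a*(h-E[2,3])/a[2]
for n,u,v,h in [("bBL",285,127,.018),("bBR",366,122,.018),("bFL",295,246,.018),("bR2",369,235,.018),("end",457,92,.0125),("barend",389,237,.219),("head",336,243,.232),("restL",316,157,.085),("restR",339,155,.085)]: print(n,onz(u,v,h).round(4),C[v,u].round(3))
# tube
m=(C[...,2]>.008)&(C[...,2]<.035)&(C[...,1]>.27)&(C[...,0]>.34)&(C[...,0]<.68)&(im.min(2)>110)
v,u=np.nonzero(m); k=(v<110)&(u>290)&(u<470); p=C[v[k],u[k]]
t=np.median(p,0); print(len(p),p[:,2].max())
w,V=np.linalg.eigh(np.cov(p[:,:2].T)); a=V[:,1]; c=p[:,:2].mean(0); s=(p[:,:2]-c)@a; print(c,a,np.percentile(s,[0,.5,99.5,100]), "ang",np.degrees(np.arctan2(a[1],a[0])), "width",np.ptp(np.percentile((p[:,:2]-c)@V[:,0],[1,99])))
# wood board yellow mask -> minAreaRect
hsv=cv2.cvtColor(im,cv2.COLOR_RGB2HSV); b=(abs(C[...,2]-.018)<.006)&(C[...,0]<.62)&(C[...,0]>.36)&(C[...,1]<.25)&(hsv[...,1]>60)
q=C[b][:,:2].astype(np.float32); r=cv2.minAreaRect(q); print(len(q),r)
# rest and upper vice high points
b=(C[...,2]>.065)&(C[...,2]<.11)&(C[...,1]>.11)&(C[...,1]<.22)&(C[...,0]<.56)&(C[...,0]>.38); q=C[b]; print("rest",len(q),q.min(0),q.max(0),q.mean(0))
E
```

```text
bBL [0.3651 0.1802 0.018 ] [0.365 0.18  0.017]
bBR [0.5039 0.2264 0.018 ] [0.504 0.227 0.015]
bFL [ 0.4381 -0.0394  0.018 ] [ 0.438 -0.04   0.017]
bR2 [0.5742 0.0215 0.018 ] [ 0.579  0.016 -0.   ]
end [0.6453 0.3176 0.0125] [0.641 0.315 0.023]
barend [0.5432 0.0895 0.219 ] [0.54  0.093 0.229]
head [0.4793 0.0696 0.232 ] [0.48  0.067 0.225]
restL [0.4319 0.149  0.085 ] [0.432 0.149 0.085]
restR [0.4671 0.1618 0.085 ] [0.467 0.162 0.086]
2587 0.028707495968889996
[0.51105578 0.35480349] [-0.96375384  0.26679305] [-0.13786117 -0.13592162  0.14231584  0.15082548] ang 164.52647647844708 width 0.11219441748567882
1600 ((0.4704716205596924, 0.09399482607841492), (0.1504010707139969, 0.23394569754600525), 18.71503448486328)
rest 245 [0.42526741 0.13975882 0.06501051] [0.47536641 0.16504762 0.08831596] [0.45030294 0.15325259 0.07830113]
```

```bash
python3 - <<'E'
from h import *
plan([.4085,.380,.06],164.3,91.8,10)
E
```

```text
10 rows: [91.8,25,3,34,-5.9,91.8,25,6,34,-6,91.8,23,9,34,-5.9,91.8,23,11,34,-5.9,91.8,22,13,34,-6,91.8,20,16,34,-5.9,91.8,18,17,34,-5.9,91.8,17,19,34,-6,91.8,14,21,34,-5.9,91.8,12.2,22,34.1,-5.9]
```

Request:
jog_arm(
  rows=[91.8,25,3,34,-5.9,91.8,25,6,34,-6,91.8,23,9,34,-5.9,91.8,23,11,34,-5.9,91.8,22,13,34,-6,91.8,20,16,34,-5.9,91.8,18,17,34,-5.9,91.8,17,19,34,-6,91.8,14,21,34,-5.9,91.8,12,22,34,-5.9,91.8,0,0,0,0,91.8,0,0,0,0],
)

```text
time: 3.35
tool_pos: [0.4089, 0.3789, 0.0602]
tool_rot: [-3.14, -0.001, 2.865]
contact_force: [1.1, -0.6, 0.3]
opening: 0.0918
```

```bash
python3 - <<'E'
from h import *
im,d,i,E=snap("wrist"); np.savez("pics/w2",im=im,d=d,E=E)
save("w2",im); s=observe(); print(s["tool_pos"],s["tool_rot"],s["qpos"])
E
```

```text
[0.40971256 0.37913104 0.06146375] [3.14159223e+00 5.94208652e-04 2.86456206e+00] [ 6.09619169e-01  5.82058640e-01  1.63674752e+00 -5.77392831e-04
  9.22410695e-01 -6.83797963e-01]
```

View pics/w2.png

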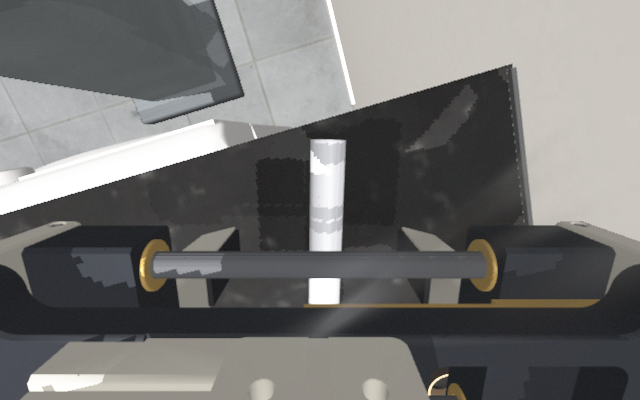

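The tube lies between the fingers (u≈327, well centred and parallel), with its left end at row 141. I'll work out how far that end is from the grasp.

```bash
python3 - <<'E'
from h import *
z=np.load("pics/w2.npz"); i=camera_info("wrist"); E=z["E"]; T=np.array(i["tool_from_camera"])
def onz(u,v,h):
    a=P(None,i,E,u,v,1.0)-E[:3,3]; return E[:3,3]+a*(h-E[2,3])/a[2]
s=observe(); Rt=R.from_euler("xyz",s["tool_rot"]).as_matrix()
for u,v,h in [(328,140,.02),(328,140,.0125),(309,200,.0125),(346,200,.0125),(310,290,.0125),(341,290,.0125)]: print((Rt.T@(onz(u,v,h)-s["tool_pos"])*1000).round(1), onz(u,v,h).round(4))
E
```

```text
[58.5  6.6 41.4] [0.3553 0.4015 0.02  ]
[58.2  6.9 48.9] [0.3556 0.4017 0.0125]
[15.1 -6.7 49. ] [0.3934 0.3768 0.0125]
[15.1 20.5 49. ] [0.4008 0.4029 0.0125]
[-58.7  -6.4  49. ] [0.4645 0.3569 0.0125]
[-58.7  18.3  49. ] [0.4712 0.3806 0.0125]
```

Request:
jog_arm(
  rows=[91.8,0,6,20,0,91.8,0,0,20,0,91.8,0,0,12,0,91.8,0,0,5,0,91.8,0,0,0,0,20,0,0,0,0,20,0,0,0,0,20,0,0,0,0,20,0,0,0,0,20,0,0,0,0,20,0,0,0,0],
  grip_force=45,
)

```text
time: 4.5
tool_pos: [0.4106, 0.386, 0.0037]
tool_rot: [-3.142, 0.0, 2.867]
contact_force: [-0.3, 0.9, 0.6]
opening: 0.0483
```

Request:
jog_arm(
  rows=[20,0,0,0,0,20,0,0,0,0,20,0,0,0,0,20,0,0,0,0,20,0,0,0,0,20,0,0,0,0,20,0,0,0,0,20,0,0,0,0],
)

```text
time: 5.3
tool_pos: [0.4106, 0.3859, 0.0036]
tool_rot: [-3.141, -0.0, 2.867]
contact_force: [-0.1, 1.1, -0.1]
opening: 0.0238
```

Request:
jog_arm(
  rows=[20,0,0,-10,0,20,0,0,-30,0,20,0,0,-40,0,20,0,0,-40,0,20,0,0,-26,0],
)

```text
time: 5.8
tool_pos: [0.4113, 0.3866, 0.1535]
tool_rot: [3.138, 0.003, 2.867]
contact_force: [-0.1, 1.1, -1.9]
opening: 0.024
```

```bash
python3 - <<'E'
from h import *
plan([.3755,.375,.15],108.6,20,9)
E
```

```text
9 rows: [20,3,-2,0,6.2,20,4,-3,1,6.2,20,3,-3,0,6.2,20,2,-3,1,6.2,20,2,-4,0,6.1,20,2,-4,0,6.2,20,1,-4,1,6.2,20,1,-4,0,6.2,20,1,-3.9,0.5,6.2]
```

Request:
jog_arm(
  rows=[20,3,-2,0,6.2,20,4,-3,1,6.2,20,3,-3,0,6.2,20,2,-3,1,6.2,20,2,-4,0,6.1,20,2,-4,0,6.2,20,1,-4,1,6.2,20,1,-4,0,6.2,20,1,-4,0,6.2,20,0,0,0,0,20,0,0,0,0],
)

```text
time: 6.9
tool_pos: [0.3749, 0.3745, 0.1472]
tool_rot: [3.141, -0.0, 1.898]
contact_force: [-0.1, 0.1, -0.3]
opening: 0.0241
```

```bash
python3 - <<'E'
from h import *
im,d,i,E=snap("wrist"); np.savez("pics/w3",im=im,d=d,E=E)
im2,d2,i2,E2=snap("side"); np.savez("pics/s3",im=im2,d=d2,E=E2)
im3,d3,i3,E3=snap("scene"); np.savez("pics/c3",im=im3,d=d3,E=E3)
b=cv2.resize(im2[100:250,220:380],(640,600),interpolation=cv2.INTER_CUBIC); save("s3",b); print(observe()["tool_pos"],observe()["tool_rot"])
E
```

```text
[0.37499223 0.37445197 0.14686738] [ 3.14122003e+00 -2.88585842e-05  1.89666202e+00]
```

View pics/s3.png

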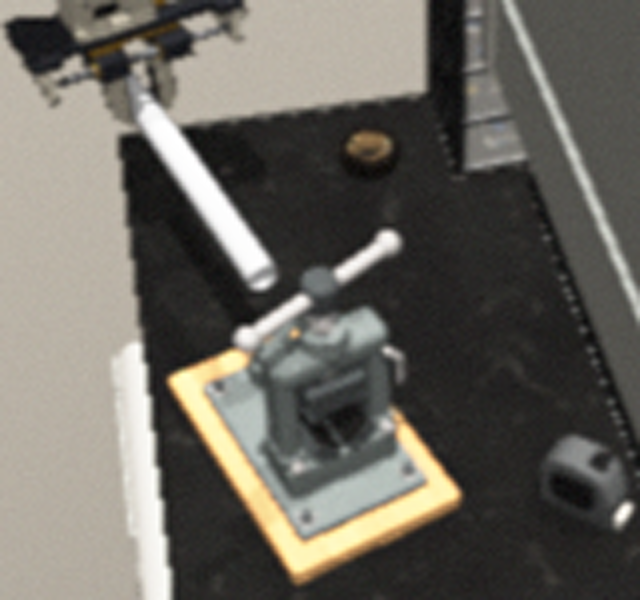

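The tube is held, and its right end is at crop (262,278), above the rest side. Next I fit the tube's axis and pitch, and refine the vice pose from the side and scene clouds.

```bash
python3 - <<'E'
from h import *
J=np.array([.484,.053]); yv=np.array([-.319,.948]); xv=np.array([.948,.319])
for n,f in(("side","s3"),("scene","c3")):
    z=np.load(f"pics/{f}.npz"); C=cloud(z["d"],camera_info(n),z["E"]); im=z["im"]
    a=(C[...,:2]-J)@yv; b=(C[...,:2]-J)@xv
    m=(C[...,2]>.09)&(C[...,2]<.19)&(a>.09)&(a<.31)&(abs(b)<.05)&(im.min(2)>120)
    if m.sum()<20: print(n,"few",m.sum()); continue
    A,B,Z=a[m],b[m],C[...,2][m]
    print(n,m.sum(),"a range",np.percentile(A,[1,99]),"z fit",np.polyfit(A,Z,1),"b fit",np.polyfit(A,B,1),"z@.1,.3",np.polyval(np.polyfit(A,Z,1),[.1,.3]),"b@",np.polyval(np.polyfit(A,B,1),[.1,.3]))
# vice refine: upper parts (bridge) from side before/after, bar
z=np.load("pics/s3.npz"); C=cloud(z["d"],camera_info("side"),z["E"]); a=(C[...,:2]-J)@yv; b=(C[...,:2]-J)@xv
for lo,hi in((.14,.16),(.21,.24),(.225,.24),(.01,.022)):
    m=(C[...,2]>lo)&(C[...,2]<hi)&(abs(a)<.17)&(abs(b)<.085)&((a<.08)|(hi<.03)); p=np.c_[a[m],b[m]].astype(np.float32); print(lo,hi,len(p),p.min(0),p.max(0),p.mean(0),cv2.minAreaRect(p))
E
```

```text
side 371 a range [0.09535986 0.30819416] z fit [0.04411359 0.15349223] b fit [ 0.00588748 -0.00576177] z@.1,.3 [0.15790359 0.1667263 ] b@ [-0.00517303 -0.00399553]
scene 401 a range [0.09715199 0.30574046] z fit [0.03380017 0.15410802] b fit [ 0.00323012 -0.00796394] z@.1,.3 [0.15748804 0.16424807] b@ [-0.00764092 -0.0069949 ]
0.14 0.16 106 [-0.02485943 -0.04979511] [0.00694637 0.05322636] [-0.01654322 -0.00454894] ((-0.01735866814851761, 0.00028383731842041016), (0.025646544992923737, 0.10655527561903), 12.917065620422363)
0.21 0.24 272 [-0.03143805 -0.07614502] [0.02020674 0.07044694] [-0.00752457 -0.00575601] ((-0.005672713741660118, -0.003502659499645233), (0.14957569539546967, 0.027660146355628967), 72.46674346923828)
0.225 0.24 115 [-0.02774709 -0.07233196] [0.02020674 0.06898091] [-0.0057331  -0.00493672] ((-0.004617192782461643, -0.0021141692996025085), (0.14563465118408203, 0.02659556269645691), 80.24153137207031)
0.01 0.022 769 [-0.08081349 -0.07701863] [0.16288082 0.07378272] [-0.00201607 -0.02630685] ((0.04100116342306137, -0.0014985129237174988), (0.24366295337677002, 0.1508171111345291), 0.06277092546224594)
```

The tube droops about 2.2° towards its right end. I'll set it on the pipe rest to level it, watching the force.

Request:
jog_arm(
  rows=[20,-20,0,10,0,20,0,0,25,0,20,0,0,15,0,20,0,0,5,0,20,0,0,5,0,20,0,0,5,0,20,0,0,4,0,20,0,0,0,0],
)

```text
time: 7.85
tool_pos: [0.3813, 0.3556, 0.0777]
tool_rot: [3.141, 0.0, 1.896]
contact_force: [-0.4, 0.4, -0.6]
opening: 0.0243
```

```bash
cat > t.py <<'E'
from h import *
import sys
J=np.array([.484,.053]); yv=np.array([-.319,.948]); xv=np.array([.948,.319])
def fit(lo,hi,al,ah):
  s=observe(); p=np.array(s["tool_pos"]); print("tool a,b",(p[:2]-J)@yv,(p[:2]-J)@xv,p[2],np.degrees(s["tool_rot"]),s["contact_force"].round(1),s["torque"].round(2),s["opening"])
  for n in("side","scene"):
    im,d,i,E=snap(n); C=cloud(d,i,E); np.savez("pics/last_"+n,im=im,d=d,E=E)
    a=(C[...,:2]-J)@yv; b=(C[...,:2]-J)@xv
    m=(C[...,2]>lo)&(C[...,2]<hi)&(a>al)&(a<ah)&(abs(b)<.03)&(im.min(2)>120)
    A,B,Z=a[m],b[m],C[...,2][m]
    if len(A)<20: print(n,"few"); continue
    print(n,len(A),"a",np.percentile(A,[1,99]).round(4),"slope",np.polyfit(A,Z,1)[0].round(4),"z,b@.12,.25",np.polyval(np.polyfit(A,Z,1),[.12,.25]).round(4),np.polyval(np.polyfit(A,B,1),[.12,.25]).round(4))
if __name__=="__main__": fit(*map(float,sys.argv[1:]))
E
python3 t.py .07 .13 .055 .29
```

```text
tool a,b 0.31960883785516814 -0.0008695385607064387 0.07765419392465334 [1.79980286e+02 5.53809212e-03 1.08610996e+02] [-0.4  0.4 -0.6] [ 0.01 -0.16  0.1 ] 0.024280746703100896
side 298 a [0.0768 0.2846] slope 0.0083 z,b@.12,.25 [0.0956 0.0967] [-0.0042 -0.0043]
scene 408 a [0.0772 0.2875] slope 0.0325 z,b@.12,.25 [0.0922 0.0964] [-0.0069 -0.0073]
```

Request:
jog_arm(
  rows=[20,0,0,3,0,20,0,0,3,0,20,0,0,2,0,20,0,0,0,0,20,0,0,0,0],
)

```text
time: 8.45
tool_pos: [0.3812, 0.3554, 0.0697]
tool_rot: [3.141, 0.0, 1.895]
contact_force: [-0.4, 1.0, 0.9]
opening: 0.0238
```

```bash
python3 t.py .07 .13 .055 .29
```

```text
tool a,b 0.31950953359025575 -0.0009546807110371662 0.06972001090834012 [1.79992499e+02 7.51321953e-03 1.08588982e+02] [-0.4  1.   0.9] [-0.08 -0.26  0.16] 0.023792928155454626
side 295 a [0.0779 0.2885] slope -0.0272 z,b@.12,.25 [0.0946 0.0911] [-0.0037 -0.0043]
scene 394 a [0.078  0.2874] slope -0.0083 z,b@.12,.25 [0.0913 0.0902] [-0.0066 -0.0071]
```

Request:
jog_arm(
  rows=[20,0,0,-3,0,20,0,0,-4,0,20,0,0,-3,0,20,0,0,0,0],
)

```text
time: 8.95
tool_pos: [0.3813, 0.3555, 0.0802]
tool_rot: [3.141, -0.0, 1.895]
contact_force: [0.2, -0.3, -0.4]
opening: 0.024
```

```bash
python3 t.py .07 .13 .055 .29
```

```text
tool a,b 0.31953931224263343 -0.0008559555399905153 0.08017530395431305 [ 1.79965706e+02 -1.44152789e-02  1.08564137e+02] [ 0.2 -0.3 -0.4] [ 0.1  -0.21  0.14] 0.02399657953128825
side 308 a [0.0775 0.2868] slope 0.0211 z,b@.12,.25 [0.0956 0.0983] [-0.0041 -0.0042]
scene 406 a [0.0759 0.2874] slope 0.0316 z,b@.12,.25 [0.093  0.0971] [-0.0072 -0.0068]
```

The tube springs back, so I'll slide it in while it rests on the pipe rest with the gripper slightly low, which keeps the nose up.

Request:
jog_arm(
  rows=[20,0,0,6,0,20,0,0,6,0,20,-15,0,0,0,20,-15,0,0,0,20,-10,0,0,0,20,0,0,0,0],
)

```text
time: 9.65
tool_pos: [0.3948, 0.3156, 0.0679]
tool_rot: [3.142, 0.001, 1.893]
contact_force: [1.6, -1.6, 2.2]
opening: 0.0242
```

```bash
python3 t.py .07 .13 .04 .25; python3 - <<'E'
from h import *
a=np.load("pics/last_side.npz")["im"][130:230,250:350]; b=np.load("pics/last_scene.npz")["im"][140:240,240:340]
save("in1",np.hstack([cv2.resize(x,(400,400),interpolation=cv2.INTER_CUBIC) for x in(a,b)]))
E
```

```text
tool a,b 0.2773863853716462 -0.0008356423721655378 0.06785424262125281 [1.79997396e+02 6.56552272e-02 1.08478794e+02] [ 1.6 -1.6  2.2] [-0.52 -0.44  0.17] 0.02420865987212128
side 238 a [0.0766 0.2484] slope -0.0391 z,b@.12,.25 [0.0933 0.0882] [-0.0027 -0.0042]
scene 352 a [0.0529 0.2471] slope -0.0373 z,b@.12,.25 [0.0916 0.0868] [-0.0072 -0.0053]
```

View pics/in1.png

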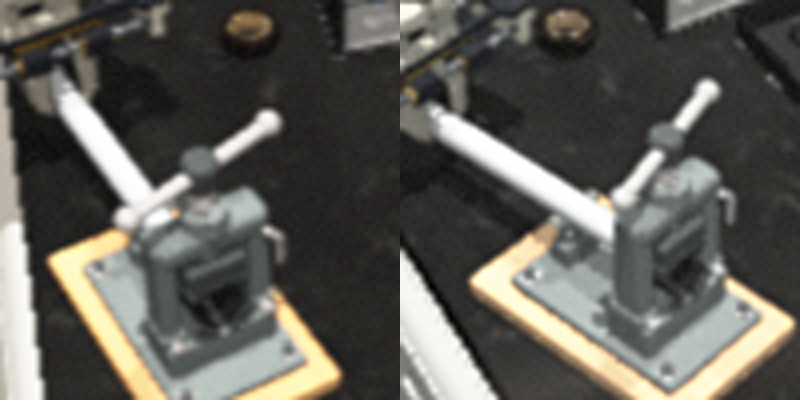

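The tube rests on the pipe rest with its nose slightly up, in line between the columns (crop 150,195 left, 610,220 right). I'll ease it into the jaw.

Request:
jog_arm(
  rows=[20,-8,0,0,0,20,-8,0,0,0,20,-8,0,-1,0,20,-8,0,0,0,20,0,0,0,0],
)

```text
time: 10.25
tool_pos: [0.4046, 0.2858, 0.0688]
tool_rot: [-3.142, 0.001, 1.895]
contact_force: [2.1, -2.5, 1.8]
opening: 0.0239
```

Request:
jog_arm(
  rows=[20,-10,0,-1,0,20,-10,0,-1,0,20,-10,0,0,0,20,-10,0,-1,0,20,-10,0,0,0,20,0,0,0,0],
)

```text
time: 10.85
tool_pos: [0.4207, 0.2379, 0.0718]
tool_rot: [3.142, 0.002, 1.894]
contact_force: [1.5, -3.3, 4.2]
opening: 0.0238
```

Request:
jog_arm(
  rows=[20,-10,0,-1,0,20,-10,0,-1,0,20,-10,0,-1,0,20,-10,0,0,0,20,-8,0,0,0,20,0,0,0,0],
)

```text
time: 11.45
tool_pos: [0.4358, 0.1926, 0.0748]
tool_rot: [-3.141, 0.001, 1.894]
contact_force: [0.2, -3.2, 4.4]
opening: 0.0239
```

```bash
python3 t.py .07 .13 -.14 -.03;  python3 - <<'E'
from h import *
a=np.load("pics/last_side.npz")["im"][140:260,250:350]; b=np.load("pics/last_scene.npz")["im"][150:250,250:350]
save("in2",np.hstack([cv2.resize(x,(400,480),interpolation=cv2.INTER_CUBIC) for x in(a,b[:,:])]))
E
```

```text
tool a,b 0.14769350041964843 -0.001147549781911093 0.0747753835868174 [-1.79985501e+02  7.40889671e-02  1.08539792e+02] [ 0.2 -3.2  4.4] [-0.61 -0.23 -0.06] 0.023912179545448456
side 174 a [-0.0966 -0.0328] slope 0.1139 z,b@.12,.25 [0.1174 0.1322] [-0.0131 -0.0186]
scene 162 a [-0.0951 -0.0317] slope 0.0842 z,b@.12,.25 [0.1108 0.1217] [-0.0176 -0.0247]
```

View pics/in2.png

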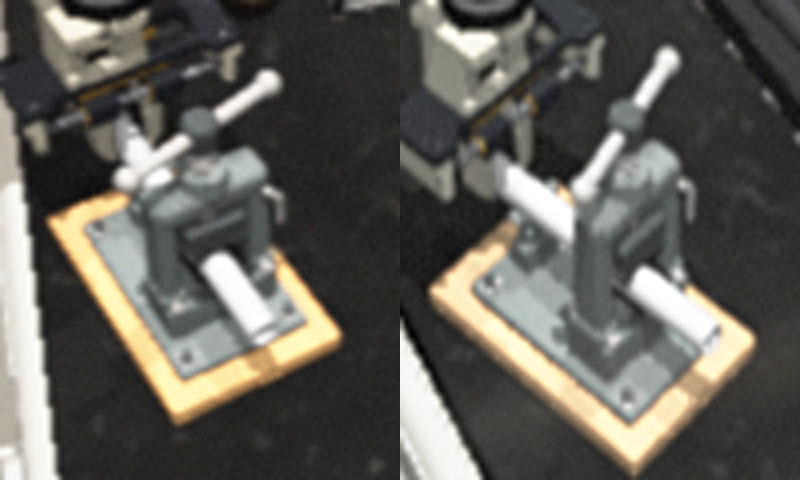

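The tube is through, standing out on the right. It still needs about 5 mm more. I'll finish the slide, relieve the upward load, let go and back off.

Request:
jog_arm(
  rows=[20,-5,0,0,0,20,0,0,-1,0,20,0,0,0,0,91.8,0,0,0,0,91.8,0,0,0,0,91.8,0,0,0,0,91.8,0,0,0,0,91.8,0,0,0,0,91.8,0,0,0,0,91.8,0,0,0,0,91.8,0,0,-20,0,91.8,0,0,-40,0],
)

```text
time: 12.75
tool_pos: [0.435, 0.189, 0.1341]
tool_rot: [-3.135, -0.0, 1.895]
contact_force: [0.6, 0.7, 0.4]
opening: 0.0898
```

```bash
python3 t.py .07 .13 -.14 -.03;  python3 - <<'E'
from h import *
a=np.load("pics/last_side.npz")["im"][140:260,250:350]; b=np.load("pics/last_scene.npz")["im"][150:250,250:350]
save("in3",np.hstack([cv2.resize(x,(400,480),interpolation=cv2.INTER_CUBIC) for x in(a,b[:,:])]))
E
```

```text
tool a,b 0.1445396823859376 -0.003031355474804305 0.13410011486138204 [-1.79625374e+02 -2.20068141e-02  1.08575290e+02] [0.6 0.7 0.4] [-0.01 -0.17 -0.09] 0.08976282792046127
side 184 a [-0.0998 -0.0309] slope 0.1454 z,b@.12,.25 [0.1192 0.1381] [-0.0115 -0.0173]
scene 172 a [-0.1001 -0.0308] slope 0.1037 z,b@.12,.25 [0.1107 0.1242] [-0.0155 -0.0224]
```

View pics/in3.png

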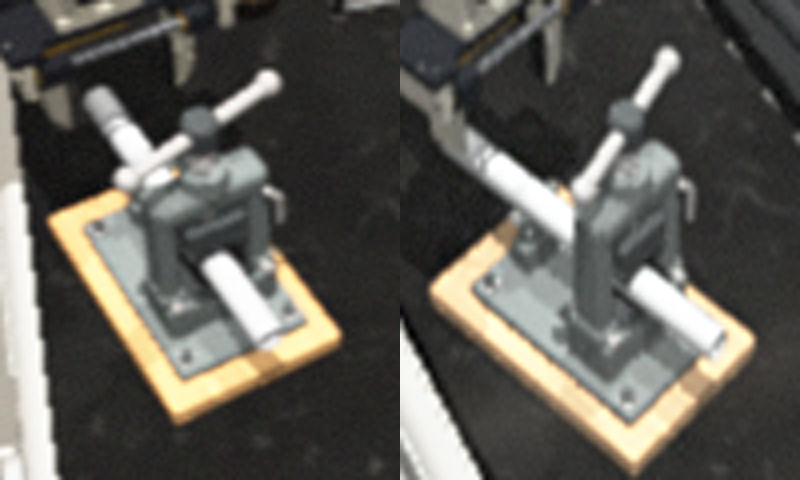

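The tube lies in both Vs and its end measures a≈−0.100 m, about 75 mm proud. Next I go above the screw with the tool's x along the bar (yaw 213°), to find the screw head from close by.

Request:
jog_arm(
  rows=[91.8,0,0,-40,0,91.8,0,0,-45,0,91.8,0,0,-45,0,91.8,0,0,-45,0,91.8,0,0,-30,0,91.8,0,0,0,0],
)

```text
time: 13.45
tool_pos: [0.4384, 0.19, 0.3447]
tool_rot: [3.133, 0.001, 1.895]
contact_force: [0.4, 0.2, -0.3]
opening: 0.0916
```

```bash
python3 - <<'E'
from h import *
plan([.5385,.088,.34],213,91.8,14)
E
```

```text
14 rows: [91.8,-9,4,0,-7.5,91.8,-10,4,1,-7.4,91.8,-10,2,0,-7.5,91.8,-10,0,0,-7.4,91.8,-10,0,1,-7.5,91.8,-10,-3,0,-7.4,91.8,-10,-3,0,-7.5,91.8,-9,-4,1,-7.5,91.8,-9,-6,0,-7.4,91.8,-7,-7,0,-7.5,91.8,-7,-7,1,-7.4,91.8,-6,-9,0,-7.5,91.8,-4,-9,0,-7.5,91.8,-3.4,-9.7,0.7,-7.4]
```

Request:
jog_arm(
  rows=[91.8,-9,4,0,-7.5,91.8,-10,4,1,-7.4,91.8,-10,2,0,-7.5,91.8,-10,0,0,-7.4,91.8,-10,0,1,-7.5,91.8,-10,-3,0,-7.4,91.8,-10,-3,0,-7.5,91.8,-9,-4,1,-7.5,91.8,-9,-6,0,-7.4,91.8,-7,-7,0,-7.5,91.8,-7,-7,1,-7.4,91.8,-6,-9,0,-7.5,91.8,-4,-9,0,-7.5,91.8,-3,-10,1,-7.4,91.8,0,0,0,0,91.8,0,0,0,0],
)

```text
time: 15.05
tool_pos: [0.5364, 0.0871, 0.3345]
tool_rot: [3.14, -0.002, -2.57]
contact_force: [-0.6, 1.0, 0.6]
opening: 0.092
```

```bash
python3 - <<'E'
from h import *
im,d,i,E=snap("wrist"); np.savez("pics/w4",im=im,d=d,E=E)
save("w4",im); s=observe(); print(s["tool_pos"],np.degrees(s["tool_rot"]),s["qpos"])
E
```

```text
[0.53632782 0.08736066 0.33490261] [ 1.79948521e+02 -6.46109085e-02 -1.47193733e+02] [ 2.03015375e-02  3.20225575e-01  1.26080853e+00  1.73310348e-04
  1.56198994e+00 -2.12307330e+00]
```

View pics/w4.png

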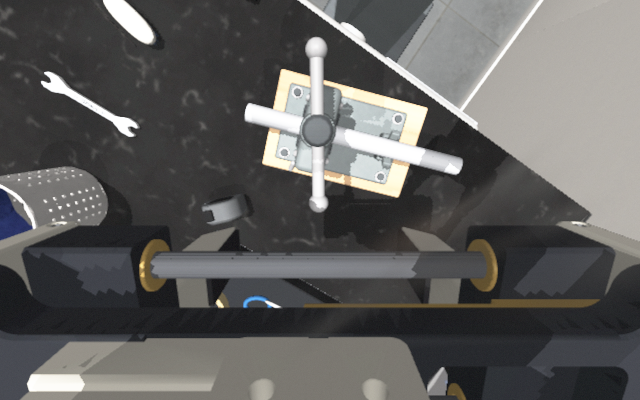

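Clear view from above: ball ends at (316,48) and (319,203), screw head (316,130), tube ends (247,113) and (461,166).

```bash
python3 - <<'E'
from h import *
z=np.load("pics/w4.npz"); i=camera_info("wrist"); E=z["E"]; C=cloud(z["d"],i,E); im=z["im"]
def onz(u,v,h):
    a=P(None,i,E,u,v,1.0)-E[:3,3]; return E[:3,3]+a*(h-E[2,3])/a[2]
b1,b2,h=onz(316,48,.219),onz(319,203,.219),onz(316,130,.232)
print(b1,b2,np.linalg.norm(b1-b2),"mid",(b1+b2)/2,"ang",np.degrees(np.arctan2(*(b2-b1)[1::-1])),"head",h,C[130,316],C[48,316],C[203,319])
# head top by depth
m=(C[...,2]>.226)&(C[...,2]<.245)&(np.hypot(*(C[...,:2]-h[:2]).transpose(2,0,1))<.03); q=C[m]; print("headtop",len(q),q.mean(0),q.min(0),q.max(0))
# tube ends
r,l=onz(247,113,.0885),onz(461,166,.0885); print("tube ends",r,l,np.linalg.norm(r-l),"ang",np.degrees(np.arctan2(*(l-r)[1::-1])))
J=(b1+b2)[:2]/2; y=(l-r)[:2]/np.linalg.norm((l-r)[:2]); print("right end a",(r[:2]-J)@y,"left",(l[:2]-J)@y, "lateral",np.cross(y,r[:2]-J),np.cross(y,l[:2]-J))
# rest
m=(C[...,2]>.07)&(C[...,2]<.1); a=(C[...,:2]-J)@y; b=(C[...,:2]-J)@np.array([y[1],-y[0]]); m&=(a>.08)&(a<.13)&(abs(b)>.014)&(abs(b)<.035); print("rest a",m.sum(),np.percentile(a[m],[2,50,98]) if m.sum() else "")
b=(abs(C[...,2]-.018)<.006)&(abs(C[...,0]-.47)<.16)&(abs(C[...,1]-.09)<.17)&(cv2.cvtColor(im,cv2.COLOR_RGB2HSV)[...,1]>60)
print(cv2.minAreaRect(C[b][:,:2].astype(np.float32)))
E
```

```text
[0.42600342 0.01419015 0.219     ] [0.54043522 0.09099985 0.219     ] 0.13782004997506067 mid [0.48321932 0.052595   0.219     ] ang 33.87057172087536 head [0.48359041 0.05116365 0.232     ] [0.48359082 0.05116359 0.23194302] [0.42795558 0.015495   0.22860773] [0.5383726  0.08960985 0.22862988]
headtop 829 [0.48268289 0.05224511 0.23086972] [0.45972348 0.0337761  0.22601034] [0.5084379  0.06888666 0.23400099]
tube ends [ 0.51595273 -0.03847447  0.0885    ] [0.41603356 0.24804883 0.0885    ] 0.3034459399657129 ang 109.22517865290561
right end a -0.09676919474613215 left 0.20667674521958074 lateral -0.000920422954968473 -0.0009204229549684695
rest a 149 [0.0991026  0.10394261 0.11008509]
((0.4692993760108948, 0.0923762172460556), (0.1500752866268158, 0.23640064895153046), 18.704910278320312)<stdin>:11: DeprecationWarning: Arrays of 2-dimensional vectors are deprecated. Use arrays of 3-dimensional vectors instead. (deprecated in NumPy 2.0)
```

```bash
python3 - <<'E'
from h import *
z=np.load("pics/w4.npz"); i=camera_info("wrist"); E=z["E"]; C=cloud(z["d"],i,E); im=z["im"]
J=np.array([.4832,.0524]); t=np.radians(18.7); y=np.array([-np.sin(t),np.cos(t)]); x=np.array([np.cos(t),np.sin(t)])
a=(C[...,:2]-J)@y; b=(C[...,:2]-J)@x
for n in("wrist","side","scene"):
    if n!="wrist":
        z=np.load(f"pics/last_{n}.npz"); C=cloud(z["d"],camera_info(n),z["E"]); a=(C[...,:2]-J)@y; b=(C[...,:2]-J)@x
    m=(C[...,2]>.085)&(C[...,2]<.105)&(abs(b)<.013)&(a>-.13)&(a<.23); s=a[m]; print(n,np.sort(s)[:6].round(4),np.sort(s)[-6:].round(4),m.sum())
    for lo,hi in((-.09,-.03),(.12,.19)):
        k=m&(a>lo)&(a<hi)&(abs(b)<.006); print("  z top",np.percentile(C[...,2][k],90).round(4) if k.sum() else None)
print("camera xyz",E[:3,3])
im=cv2.resize(np.vstack([np.load("pics/w4.npz")["im"][90:140,230:310],np.load("pics/w4.npz")["im"][140:190,400:480]]),None,fx=6,fy=6,interpolation=cv2.INTER_NEAREST); save("w4c",im)
E
```

```text
wrist [-0.0969 -0.0967 -0.0966 -0.0965 -0.0965 -0.0964] [0.2031 0.2031 0.2032 0.2032 0.2034 0.2034] 3390
  z top 0.0982
  z top 0.0984
side [-0.0997 -0.098  -0.0975 -0.0974 -0.0971 -0.0969] [0.1978 0.1983 0.1993 0.2001 0.2002 0.2025] 356
  z top 0.0994
  z top 0.0992
scene [-0.0996 -0.0986 -0.0983 -0.0981 -0.0968 -0.0959] [0.1813 0.1822 0.1824 0.1855 0.1871 0.1939] 359
  z top 0.1008
  z top 0.099
camera xyz [0.48171098 0.05142577 0.49316919]
```

View pics/w4c.png

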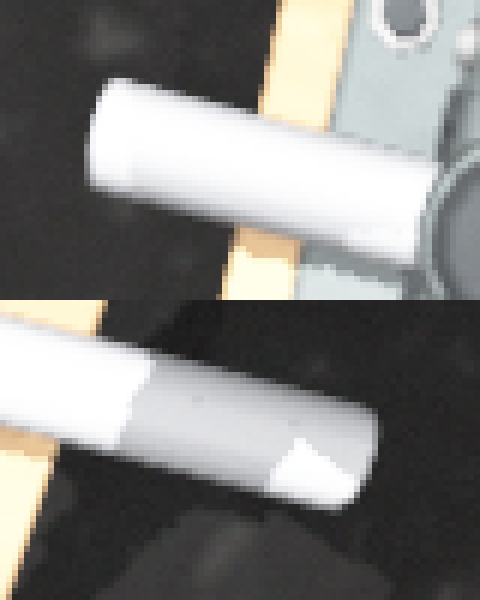

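The wrist cloud puts the tube from −96.8 to +203.3 mm relative to the jaw's middle, so 71.8 mm stands out. That is inside the band but near its edge, so I'll regrasp and push it about 3 mm further.

```bash
python3 - <<'E'
from h import *
plan([.437,.1885,.30],108.7,91.8,14)
E
```

```text
14 rows: [91.8,2,10,2,7.4,91.8,3,9,3,7.5,91.8,5,9,2,7.4,91.8,6,9,3,7.4,91.8,6,8,2,7.5,91.8,8,6,3,7.4,91.8,8,6,2,7.5,91.8,9,4,3,7.4,91.8,10,3,2,7.4,91.8,10,2,3,7.5,91.8,10,1,2,7.4,91.8,10,-1,3,7.4,91.8,10,-1,2,7.5,91.8,9.8,-3.7,2.9,7.4]
```

Request:
jog_arm(
  rows=[91.8,2,10,2,7.4,91.8,3,9,3,7.5,91.8,5,9,2,7.4,91.8,6,9,3,7.4,91.8,6,8,2,7.5,91.8,8,6,3,7.4,91.8,8,6,2,7.5,91.8,9,4,3,7.4,91.8,10,3,2,7.4,91.8,10,2,3,7.5,91.8,10,1,2,7.4,91.8,10,-1,3,7.4,91.8,10,-1,2,7.5,91.8,10,-4,3,7.4,91.8,0,0,40,0,91.8,0,0,40,0,91.8,0,0,40,0,91.8,0,0,40,0,91.8,0,0,35,0,91.8,0,0,0,0],
)

```text
time: 17.1
tool_pos: [0.4333, 0.1874, 0.1021]
tool_rot: [-3.133, -0.001, 1.899]
contact_force: [0.3, 0.1, 0.6]
opening: 0.0915
```

Request:
jog_arm(
  rows=[91.8,0,3,15,0,91.8,0,0,11,0,20,0,0,0,0,20,0,0,0,0,20,0,0,0,0,20,0,0,0,0,20,0,0,0,0,20,0,0,0,0,20,0,0,0,0,20,0,0,0,0,20,0,0,0,0,20,0,0,0,0,20,0,0,0,0,20,0,0,0,0,20,0,0,0,0],
  grip_force=30,
)

```text
time: 18.6
tool_pos: [0.4378, 0.1886, 0.0794]
tool_rot: [-3.138, -0.001, 1.9]
contact_force: [-5.2, -1.2, 4.9]
opening: 0.0238
```

Request:
jog_arm(
  rows=[20,-2,0,0,0,20,-1.5,0,0,0,20,0,0,0,0,20,0,0,0,0],
)

```text
time: 19.0
tool_pos: [0.4386, 0.1856, 0.0794]
tool_rot: [-3.137, -0.001, 1.9]
contact_force: [-5.9, 2.5, 5.0]
opening: 0.0239
```

Request:
jog_arm(
  rows=[91.8,0,0,0,0,91.8,0,0,0,0,91.8,0,0,0,0,91.8,0,0,0,0,91.8,0,0,0,0,91.8,0,0,0,0,91.8,0,0,-20,0,91.8,0,0,-45,0,91.8,0,0,-45,0,91.8,0,0,-45,0,91.8,0,0,-45,0,91.8,0,0,-45,0,91.8,0,0,-10,0,91.8,0,0,0,0],
)

```text
time: 20.4
tool_pos: [0.4413, 0.1857, 0.3363]
tool_rot: [3.138, 0.001, 1.9]
contact_force: [-0.6, 0.3, -0.7]
opening: 0.092
```

```bash
python3 - <<'E'
from h import *
plan([.5377,.0885,.335],213.8,91.8,14)
E
```

```text
14 rows: [91.8,-9,4,0,-7.5,91.8,-9,3,0,-7.5,91.8,-10,2,0,-7.5,91.8,-10,1,0,-7.5,91.8,-9,-1,0,-7.5,91.8,-10,-2,1,-7.5,91.8,-9,-3,0,-7.5,91.8,-9,-4,0,-7.5,91.8,-8,-6,0,-7.4,91.8,-7,-6,0,-7.5,91.8,-7,-8,0,-7.5,91.8,-5,-8,0,-7.5,91.8,-4,-9,0,-7.5,91.8,-3.4,-9,0.3,-7.5]
```

Request:
jog_arm(
  rows=[91.8,-9,4,0,-7.5,91.8,-9,3,0,-7.5,91.8,-10,2,0,-7.5,91.8,-10,1,0,-7.5,91.8,-9,-1,0,-7.5,91.8,-10,-2,1,-7.5,91.8,-9,-3,0,-7.5,91.8,-9,-4,0,-7.5,91.8,-8,-6,0,-7.4,91.8,-7,-6,0,-7.5,91.8,-7,-8,0,-7.5,91.8,-5,-8,0,-7.5,91.8,-4,-9,0,-7.5,91.8,-3,-9,0,-7.5,91.8,0,0,0,0,91.8,0,0,0,0],
)

```text
time: 22.0
tool_pos: [0.5361, 0.0882, 0.332]
tool_rot: [3.14, -0.003, -2.556]
contact_force: [-0.2, 0.2, -0.3]
opening: 0.0916
```

```bash
cat > m.py <<'E'
from h import *
s=observe(); im,d,i,E=snap("wrist"); np.savez("pics/w5",im=im,d=d,E=E); C=cloud(d,i,E)
J=np.array([.4832,.0524]); t=np.radians(18.7); y=np.array([-np.sin(t),np.cos(t)]); x=np.array([np.cos(t),np.sin(t)])
a=(C[...,:2]-J)@y; b=(C[...,:2]-J)@x
m=(C[...,2]>.085)&(C[...,2]<.105)&(abs(b)<.013)&(a>-.13)&(a<.23); q=np.sort(a[m]); print("tube",q[[0,3,8]],q[[-9,-4,-1]])
k=m&(abs(b)<.006); print("b right/left",b[m&(a<-.04)].mean(),b[m&(a>.13)].mean(), "ztop",np.percentile(C[...,2][k&(a<-.04)],90),np.percentile(C[...,2][k&(a>.13)],90))
# bar: points at height of bar, by PCA ; restricted ring 20..75 mm
r=np.hypot(C[...,0]-J[0],C[...,1]-J[1]); k=(C[...,2]>.195)&(C[...,2]<.236)&(r>.02)&(r<.085); k[225:]=0
q=C[k][:,:2]; w,V=np.linalg.eigh(np.cov(q.T)); e=V[:,1]; print("bar ang",np.degrees(np.arctan2(e[1],e[0]))%180,len(q),"extent",np.ptp((q-J)@e), "mid",q.mean(0), ((q-J)@e).min(),((q-J)@e).max(),"z",np.percentile(C[k][:,2],95))
k=(r<.010); k[225:]=0; print("headtop z",np.median(C[k][:,2]))
print(s["tool_pos"],np.degrees(s["tool_rot"]),s["qpos"].round(3))
E
python3 m.py
```

```text
tube [-0.1000928  -0.09982891 -0.09930323] [0.19921939 0.19988249 0.2002333 ]
b right/left -0.00025335562663408634 -0.0004466758107217274 ztop 0.09831836593448282 0.09846198717247887
bar ang 33.51802741788791 1909 extent 0.15448815603400895 mid [0.47616879 0.04796957] -0.07721857498868943 0.0772695810453195 z 0.22812284219261572
headtop z 0.4906787691888861
[0.53611101 0.08822662 0.33196968] [ 1.79899405e+02 -1.52364057e-01 -1.46438215e+02] [ 0.022  0.322  1.266  0.     1.557 -2.135]
```

The tube now spans −100 to +200 mm, so 75 mm is proud, and it sits level. The bar is at 33.5° and the screw axis is confirmed. The fingers go down astride the bar to take the screw head.

```bash
python3 - <<'E'
from h import *
plan([.4832,.0524,.206],213.5,91.8,5)
E
```

```text
5 rows: [91.8,13,0,25,0,91.8,13,0,26,0,91.8,12,0,25,0.1,91.8,13,-1,25,0,91.8,13,0.3,25.4,0]
```

Request:
jog_arm(
  rows=[91.8,32,0,20,0,91.8,31.6,-0.4,30,0,91.8,0,0,40,0,91.8,0,0,26,0,91.8,0,0,10,0,91.8,0,0,0,0],
  grip_force=60,
)

```text
time: 22.65
tool_pos: [0.4833, 0.0528, 0.2068]
tool_rot: [3.14, -0.002, -2.553]
contact_force: [-1.1, -0.4, -0.6]
opening: 0.0918
```

Request:
jog_arm(
  rows=[20,0,0,0,0,20,0,0,0,0,20,0,0,0,0,20,0,0,0,0,20,0,0,0,0,20,0,0,0,0,20,0,0,0,0,20,0,0,0,0,20,0,0,0,0,20,0,0,0,0,20,0,0,0,0],
)

```text
time: 23.75
tool_pos: [0.4839, 0.0526, 0.2077]
tool_rot: [3.141, -0.0, -2.552]
contact_force: [-0.1, 0.5, 0.5]
opening: 0.0274
```

```bash
cat > o.py <<'E'
from h import *
s=observe(); print(s["time"],s["tool_pos"].round(4),np.degrees(s["tool_rot"]).round(2),"F",s["contact_force"].round(1),"T",s["torque"].round(3),"j6",s["joint_efforts"][5].round(3),"q6",s["qpos"][5].round(3),s["opening"].round(4))
E
python3 o.py
```

```text
Traceback (most recent call last):
  File "o.py", line 2, in <module>
    s=observe(); print(s["time"],s["tool_pos"].round(4),np.degrees(s["tool_rot"]).round(2),"F",s["contact_force"].round(1),"T",s["torque"].round(3),"j6",s["joint_efforts"][5].round(3),"q6",s["qpos"][5].round(3),s["opening"].round(4))
                                                                                                                                                                                                                   ^^^^^^^^^^^^^^^^^^
AttributeError: 'float' object has no attribute 'round'
```

```bash
sed -i 's/,s\["opening"\].round(4)/,round(s["opening"],4)/' o.py; python3 o.py
```

```text
23.75 [0.4839 0.0526 0.2077] [ 1.7999e+02 -1.0000e-02 -1.4622e+02] F [-0.1  0.5  0.5] T [ 0.326 -0.024  0.005] j6 -0.004 q6 -2.21 0.0274
```

Request:
jog_arm(
  rows=[20,0,0,0.1,4,20,0,0,0.1,6,20,0,0,0.2,8,20,0,0,0.2,8,20,0,0,0.2,8],
)

```text
time: 24.25
tool_pos: [0.4842, 0.052, 0.2069]
tool_rot: [-3.14, 0.0, 3.133]
contact_force: [0.0, -1.4, -0.4]
opening: 0.0275
```

```bash
python3 o.py
```

```text
24.25 [0.4842 0.052  0.2069] [-1.7993e+02  2.0000e-02  1.7950e+02] F [ 0.  -1.4 -0.4] T [-0.209 -0.07   0.401] j6 -1.494 q6 -1.611 0.0275
```

The moment of 0.40 N·m matches the free screw's friction of about 0.36, so the head is turning with the gripper. I keep winding.

Request:
jog_arm(
  rows=[20,0,0,0.2,8.5,20,0,0,0.2,8.5,20,0,0,0.2,8.5,20,0,0,0.2,8.5,20,0,0,0.2,8.5,20,0,0,0.2,8.5,20,0,0,0.2,8.5,20,0,0,0.2,8.5,20,0,0,0.2,8.5,20,0,0,0.2,8.5,20,0,0,0.2,8.5,20,0,0,0.2,8.5,20,0,0,0.2,8.5,20,0,0,0.2,8.5,20,0,0,0.1,8.5,20,0,0,0.2,8.5,20,0,0,0.2,8.5],
)

```text
time: 25.95
tool_pos: [0.4822, 0.0513, 0.2037]
tool_rot: [-3.141, 0.005, 0.611]
contact_force: [-8.5, -4.3, 6.2]
opening: 0.0274
```

```bash
python3 o.py
```

```text
25.95 [0.4822 0.0513 0.2037] [-179.99    0.27   34.98] F [-8.5 -4.3  6.2] T [-0.692  1.353  0.278] j6 -1.617 q6 0.911 0.0274
```

Request:
jog_arm(
  rows=[20,0,0,0.2,8.4,20,0,0,0.2,8.4,20,0,0,0.2,8.4,20,0,0,0.2,8.4,20,0,0,0.2,8.4,20,0,0,0.2,8.4,20,0,0,0.2,8.4,20,0,0,0.2,8.4,20,0,0,0.2,8.4,20,0,0,0.1,8.4,20,0,0,0.2,8.4,20,0,0,0.2,8.4,20,0,0,0.2,8.4,20,0,0,0,0],
)

```text
time: 27.35
tool_pos: [0.4827, 0.053, 0.2012]
tool_rot: [3.139, 0.001, -1.294]
contact_force: [-5.2, 1.9, 5.7]
opening: 0.027
```

```bash
python3 o.py
```

```text
27.35 [0.4827 0.053  0.2012] [ 1.7986e+02  8.0000e-02 -7.4130e+01] F [-5.2  1.9  5.7] T [ 0.486  0.936 -0.06 ] j6 1.262 q6 2.815 0.027
```

Request:
jog_arm(
  rows=[91.8,0,0,0,0,91.8,0,0,0,0,91.8,0,0,0,0,91.8,0,0,0,0,91.8,0,0,-30,0,91.8,0,0,-25,0,91.8,0,0,0,-8,91.8,0,0,0,-8,91.8,0,0,0,-8.5,91.8,0,0,0,-8.5,91.8,0,0,0,-8.5,91.8,0,0,0,-8.5,91.8,0,0,0,-8.5,91.8,0,0,0,-8.5,91.8,0,0,0,-8.5,91.8,0,0,0,-8.5,91.8,0,0,0,-8.5,91.8,0,0,0,-8.5,91.8,0,0,0,-8.5,91.8,0,0,0,-8.5],
)

```text
time: 29.35
tool_pos: [0.4841, 0.0524, 0.2561]
tool_rot: [3.141, 0.0, 0.775]
contact_force: [0.6, 0.3, 0.6]
opening: 0.0918
```

Request:
jog_arm(
  rows=[91.8,0,0,0,-8.5,91.8,0,0,0,-8.5,91.8,0,0,0,-8.5,91.8,0,0,0,-8.5,91.8,0,0,0,-8.5,91.8,0,0,0,-8.5,91.8,0,0,0,-8.5,91.8,0,0,0,-2,91.8,0,0,0,0],
)

```text
time: 30.25
tool_pos: [0.4841, 0.0524, 0.256]
tool_rot: [-3.142, 0.0, 1.843]
contact_force: [0.1, 0.2, 0.3]
opening: 0.0918
```

```bash
python3 o.py; cat > bar.py <<'E'
from h import *
J=np.array([.4832,.0524])
for n in("side","scene"):
    im,d,i,E=snap(n); np.savez("pics/last_"+n,im=im,d=d,E=E); C=cloud(d,i,E); r=np.hypot(C[...,0]-J[0],C[...,1]-J[1])
    k=(C[...,2]>.195)&(C[...,2]<.24)&(r>.03)&(r<.08)&(im.min(2)>120)
    q=C[k]; a=np.degrees(np.arctan2(q[:,1]-J[1],q[:,0]-J[0]))%180; print(n,len(q),"z",np.median(q[:,2]) if len(q) else "",np.histogram(a,18,(0,180))[0])
E
python3 bar.py
```

```text
30.25 [0.4841 0.0524 0.256 ] [-1.8000e+02  1.0000e-02  1.0559e+02] F [0.1 0.2 0.3] T [-0.014 -0.061 -0.038] j6 -0.472 q6 -0.322 0.0918
side 103 z 0.21797520339452903 [ 0  0  0  0  0  0  0  0  0 11 81 11  0  0  0  0  0  0]
scene 68 z 0.21678171736026858 [ 0  0  0  0  0  0  0  0  0 17 50  1  0  0  0  0  0  0]
```

The bar is at about 105°, matching the tool, so there was no slip over 288°. I regrip and wind on, now reading the torque.

Request:
jog_arm(
  rows=[91.8,0.2,-0.9,30,0,91.8,0,0,20,0,91.8,0,0,5,0,20,0,0,0,0,20,0,0,0,0,20,0,0,0,0,20,0,0,0,0,20,0,0,0,0,20,0,0,0,0,20,0,0,0,0,20,0,0,0,0,20,0,0,0,0,20,0,0,0,0,20,0,0,0,0,20,0,0,0,0],
)

```text
time: 31.85
tool_pos: [0.4829, 0.0524, 0.2011]
tool_rot: [-3.141, 0.0, 1.843]
contact_force: [-1.9, -0.9, 1.8]
opening: 0.0274
```

Request:
jog_arm(
  rows=[20,0,0,0.1,6,20,0,0,0.2,8,20,0,0,0.2,8,20,0,0,0.2,8,20,0,0,0.2,8,20,0,0,0.2,8],
)

```text
time: 32.45
tool_pos: [0.4832, 0.0523, 0.2001]
tool_rot: [3.141, 0.0, 1.035]
contact_force: [-1.6, -1.6, 1.8]
opening: 0.027
```

```bash
python3 o.py
```

```text
32.45 [0.4832 0.0523 0.2001] [1.7997e+02 2.0000e-02 5.9300e+01] F [-1.6 -1.6  1.8] T [-0.203  0.173  0.37 ] j6 -1.498 q6 0.486 0.027
```

Request:
jog_arm(
  rows=[20,0,0,0.2,8,20,0,0,0.2,8],
)

```text
time: 32.65
tool_pos: [0.4833, 0.0522, 0.1997]
tool_rot: [3.141, 0.0, 0.756]
contact_force: [-0.9, -2.0, 1.9]
opening: 0.0277
```

```bash
python3 o.py
```

```text
32.65 [0.4833 0.0522 0.1997] [179.95   0.    43.3 ] F [-0.9 -2.   1.9] T [-0.188  0.197  0.328] j6 -1.497 q6 0.766 0.0277
```

Request:
jog_arm(
  rows=[20,0,0,0.2,8,20,0,0,0.2,8],
)

```text
time: 32.85
tool_pos: [0.4833, 0.0522, 0.1994]
tool_rot: [3.141, -0.0, 0.476]
contact_force: [-2.2, -2.8, 2.0]
opening: 0.0273
```

```bash
python3 o.py
```

```text
32.85 [0.4833 0.0522 0.1994] [ 1.7994e+02 -1.0000e-02  2.7300e+01] F [-2.2 -2.8  2. ] T [-0.342  0.216  0.314] j6 -1.497 q6 1.045 0.0273
```

Request:
jog_arm(
  rows=[20,0,0,0.2,8],
)

```text
time: 32.95
tool_pos: [0.4834, 0.0521, 0.1992]
tool_rot: [3.14, -0.0, 0.337]
contact_force: [-1.0, -1.9, 2.4]
opening: 0.027
```

```bash
python3 o.py
```

```text
32.95 [0.4834 0.0521 0.1992] [ 1.7994e+02 -2.0000e-02  1.9300e+01] F [-1.  -1.9  2.4] T [-0.323  0.24   0.36 ] j6 -1.497 q6 1.185 0.027
```

Request:
jog_arm(
  rows=[20,0,0,0.2,8,20,0,0,0.2,8,20,0,0,0.1,8],
)

```text
time: 33.25
tool_pos: [0.4834, 0.0519, 0.1987]
tool_rot: [3.14, -0.001, -0.082]
contact_force: [-0.5, -2.8, 1.2]
opening: 0.0272
```

```bash
python3 o.py
```

```text
33.25 [0.4834 0.0519 0.1987] [ 1.7993e+02 -5.0000e-02 -4.7000e+00] F [-0.5 -2.8  1.2] T [-0.402  0.241  0.352] j6 -1.496 q6 1.603 0.0272
```

Total is about 398°, torque still the free value.

Request:
jog_arm(
  rows=[20,0,0,0.2,8,20,0,0,0.2,8,20,0,0,0.2,8],
)

```text
time: 33.55
tool_pos: [0.4833, 0.0518, 0.1981]
tool_rot: [3.141, -0.001, -0.501]
contact_force: [-1.3, -4.2, 2.5]
opening: 0.0274
```

```bash
python3 o.py
```

```text
33.55 [0.4833 0.0518 0.1981] [ 1.7994e+02 -7.0000e-02 -2.8700e+01] F [-1.3 -4.2  2.5] T [-0.481  0.346  0.347] j6 -1.497 q6 2.022 0.0274
```

Request:
jog_arm(
  rows=[20,0,0,0.2,8,20,0,0,0.2,8,20,0,0,0.1,8],
)

```text
time: 33.85
tool_pos: [0.4832, 0.0517, 0.1976]
tool_rot: [3.141, -0.001, -0.92]
contact_force: [-2.9, -3.0, 1.9]
opening: 0.0272
```

```bash
python3 o.py
```

```text
33.85 [0.4832 0.0517 0.1976] [ 1.7995e+02 -8.0000e-02 -5.2700e+01] F [-2.9 -3.   1.9] T [-0.547  0.366  0.298] j6 -1.497 q6 2.441 0.0272
```

Request:
jog_arm(
  rows=[20,0,0,0.2,8,20,0,0,0.2,8,20,0,0,0.2,8],
)

```text
time: 34.15
tool_pos: [0.483, 0.0516, 0.1971]
tool_rot: [3.141, -0.002, -1.339]
contact_force: [-3.8, -3.5, 3.3]
opening: 0.0274
```

```bash
python3 o.py
```

```text
34.15 [0.483  0.0516 0.1971] [ 1.7997e+02 -1.0000e-01 -7.6700e+01] F [-3.8 -3.5  3.3] T [-0.541  0.484  0.38 ] j6 -1.49 q6 2.86 0.0274
```

About 470° done with no bite yet. I regrip for another half turn.

Request:
jog_arm(
  rows=[91.8,0,0,0,0,91.8,0,0,0,0,91.8,0,0,0,0,91.8,0,0,0,0,91.8,0,0,-30,0,91.8,0,0,-25,0,91.8,0,0,0,-8,91.8,0,0,0,-8,91.8,0,0,0,-8.5,91.8,0,0,0,-8.5,91.8,0,0,0,-8.5,91.8,0,0,0,-8.5,91.8,0,0,0,-8.5,91.8,0,0,0,-8.5,91.8,0,0,0,-8.5,91.8,0,0,0,-8.5,91.8,0,0,0,-8.5,91.8,0,0,0,-8.5,91.8,0,0,0,-8.5,91.8,0,0,0,-8.5],
)

```text
time: 36.15
tool_pos: [0.4832, 0.0526, 0.2517]
tool_rot: [-3.142, -0.0, 0.733]
contact_force: [-0.3, 0.2, 0.5]
opening: 0.092
```

Request:
jog_arm(
  rows=[91.8,0,0,0,-8.5,91.8,0,0,0,-8.5,91.8,0,0,0,-8.5,91.8,0,0,0,-8.5,91.8,0,0,0,-8.5,91.8,0,0,0,-8.5,91.8,0,0,0,-8.5,91.8,0,0,0,-2,91.8,0,0,0,0],
)

```text
time: 37.05
tool_pos: [0.4832, 0.0526, 0.2517]
tool_rot: [3.142, -0.0, 1.8]
contact_force: [-0.7, -0.3, 0.3]
opening: 0.0914
```

```bash
python3 o.py; python3 bar.py; python3 - <<'E'
from h import *
a=np.load("pics/last_side.npz")["im"][150:250,260:360]; b=np.load("pics/last_scene.npz")["im"][150:250,260:360]
save("jaw",np.hstack([cv2.resize(x,(400,400),interpolation=cv2.INTER_CUBIC) for x in(a,b)]))
E
```

```text
37.05 [0.4832 0.0526 0.2517] [ 1.8000e+02 -1.0000e-02  1.0315e+02] F [-0.7 -0.3  0.3] T [-0.017 -0.109 -0.009] j6 -0.474 q6 -0.279 0.0914
side 105 z 0.21391839243258903 [ 0  0  0  0  0  0  0  0  0 33 70  2  0  0  0  0  0  0]
scene 75 z 0.21303842881484847 [ 0  0  0  0  0  0  0  0  2 36 35  2  0  0  0  0  0  0]
```

View pics/jaw.png

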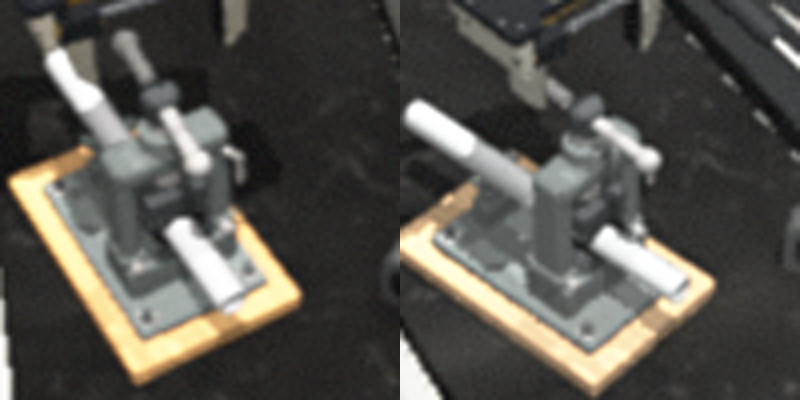

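The upper jaw has come down close to the tube and the bar is again in line with the tool. I regrip and continue, in small steps from the first possible bite.

Request:
jog_arm(
  rows=[91.8,0,0,30,0,91.8,0,0,20,0,91.8,0,0,5,0,20,0,0,0,0,20,0,0,0,0,20,0,0,0,0,20,0,0,0,0,20,0,0,0,0,20,0,0,0,0,20,0,0,0,0,20,0,0,0,0,20,0,0,0,0,20,0,0,0,0,20,0,0,0,0,20,0,0,0,0],
)

```text
time: 38.65
tool_pos: [0.4829, 0.0523, 0.1968]
tool_rot: [-3.141, 0.0, 1.799]
contact_force: [-1.9, 0.4, 1.9]
opening: 0.0277
```

Request:
jog_arm(
  rows=[20,0,0,0.2,8,20,0,0,0.2,8],
)

```text
time: 38.85
tool_pos: [0.483, 0.0523, 0.1966]
tool_rot: [3.142, 0.0, 1.515]
contact_force: [-2.4, -0.8, 2.6]
opening: 0.0273
```

```bash
python3 o.py
```

```text
38.85 [0.483  0.0523 0.1966] [1.800e+02 2.000e-02 8.682e+01] F [-2.4 -0.8  2.6] T [-0.12   0.276  0.424] j6 -1.52 q6 0.006 0.0273
```

Request:
jog_arm(
  rows=[20,0,0,0.2,8],
)

```text
time: 38.95
tool_pos: [0.4831, 0.0523, 0.1964]
tool_rot: [3.141, 0.0, 1.376]
contact_force: [-1.7, 0.0, 2.7]
opening: 0.0272
```

```bash
python3 o.py
```

```text
38.95 [0.4831 0.0523 0.1964] [1.7998e+02 3.0000e-02 7.8810e+01] F [-1.7  0.   2.7] T [-0.103  0.217  0.472] j6 -1.39 q6 0.146 0.0272
```

Request:
jog_arm(
  rows=[20,0,0,0.2,8],
)

```text
time: 39.05
tool_pos: [0.4832, 0.0523, 0.1963]
tool_rot: [3.141, 0.0, 1.236]
contact_force: [-1.6, -1.2, 3.2]
opening: 0.0274
```

```bash
python3 o.py; python3 - <<'E'
from h import *
import time
for k in range(3):
    read_camera("scene"); s=observe(); print(s["torque"].round(3)[2],s["joint_efforts"][5].round(3))
E
```

```text
39.05 [0.4832 0.0523 0.1963] [1.7997e+02 3.0000e-02 7.0820e+01] F [-1.6 -1.2  3.2] T [-0.204  0.284  0.476] j6 -1.345 q6 0.285 0.0274
0.338 -0.209
-0.007 1.497
-0.06 0.496
```

Request:
jog_arm(
  rows=[20,0,0,0.1,3,20,0,0,0.1,3],
)

```text
time: 39.4
tool_pos: [0.4832, 0.0523, 0.1962]
tool_rot: [3.141, 0.0, 1.139]
contact_force: [-1.7, -1.3, 5.9]
opening: 0.027
```

```bash
python3 o.py
```

```text
39.4 [0.4832 0.0523 0.1962] [1.7996e+02 1.0000e-02 6.5250e+01] F [-1.7 -1.3  5.9] T [-0.166  0.364  0.532] j6 -0.197 q6 0.383 0.027
```

The torque has risen by about 0.19 N·m over the free value, which is roughly 150 N. The angle past touch (about 29°) suggests roughly 175 N. Both are in the good band, so I stop, release and retreat.

Request:
jog_arm(
  rows=[91.8,0,0,0,0,91.8,0,0,0,0,91.8,0,0,0,0,91.8,0,0,0,0,91.8,0,0,0,0,91.8,0,0,-30,0,91.8,0,0,-40,0,91.8,-22,0,-40,0,91.8,-22,0,-25,0,91.8,-21,0,0,0,91.8,0,0,0,0,91.8,0,0,0,0],
)

```text
time: 40.6
tool_pos: [0.4556, -0.0064, 0.3306]
tool_rot: [-3.141, -0.0, 1.135]
contact_force: [0.1, 0.6, 0.0]
opening: 0.0921
```

```bash
python3 m.py; python3 bar.py
```

```text
tube [-0.10064788 -0.10036399 -0.09997749] [0.19910246 0.19936101 0.20002623]
b right/left 0.0010837548381382796 0.0009801175708230678 ztop 0.09770452969586678 0.09859892760964806
bar ang 66.3351473336766 1775 extent 0.15427936793705055 mid [0.48706156 0.05925825] -0.07665200422475053 0.07762736371230002 z 0.21717063027280342
headtop z 0.4891092779580935
[ 0.4556497  -0.00641254  0.33055442] [-1.79976148e+02 -1.73215142e-02  6.50367794e+01] [-0.183  0.147  1.499  0.     1.496  0.253]
side 98 z 0.213250733182052 [ 0  0  0  0  0  8 58 32  0  0  0  0  0  0  0  0  0  0]
scene 94 z 0.21264794428227185 [ 0  0  0  0  0  3 70 21  0  0  0  0  0  0  0  0  0  0]
```

```bash
python3 -c "
from h import *
print(hand_in())"
```

```text
the job is handed in; nothing more can be done
None
```

The tube is clamped in the pipe vice with about 75 mm standing out to the right of the jaw, and the job is handed in at about 41 s. I don't know the verdict, as the hand-in reports none.

- **Tube:** I slid it in from the left over the pipe rest. The first measurement gave about 72 mm proud, close to the edge of the band, so I pushed it 3 mm further and let go. The last check puts it from −100 to +200 mm about the jaw's middle, lying level.
- **Clamping:** I turned the screw head clockwise in three grips, about 507° in all. The final bar angle (66°) and the 11 mm drop of the bar agree with that.
- **Pressure:** The moment rose from a free value of about 0.34 N·m to 0.53 N·m. That is about 150 N by the torque and 170–180 N by the angle after touch. The two disagree slightly, but both fall in the good-grip range. The pressure itself was not measured directly.
- **End state:** The arm is clear of everything. I kept it away from the small things lying about but did not check their positions again at the end.

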